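# Shut and bolt the chuck bin

### The arm

A 6-joint arm with a two-finger parallel gripper is mounted at the origin on the work surface. World frame = base frame: x ahead of the robot, y to its left, z up, the work surface at z = 0. Lengths are in m, angles in rad, forces in N, time in s.
With the tool pointing down it reaches from about 0.15 to 0.775 m from the base axis. Payload 6.1 kg.
Tool frame: the origin (TCP) lies on the centre line of the jaws, within the pads' length; the fingertips stand 17 mm ahead of it and the grasp point (between the pads) lies 2 mm behind it; z points along the fingers, y is the line along which they close (so a half turn about z gives the same grasp; the last joint's range is limited). The gripper opens to 85 mm and grips with 20 to 120 N. Pads are 22 mm wide; open, the fingers measure 114 mm over their backs; the gripper's body (76 mm by 85 mm) begins 54 mm behind the grasp point. The pads swing forward as they close: fully open they stand 13 mm farther back than shut.
Start: joints at [-1.123, 0.126, -0.04, 1.405, 0, 1.571], TCP at [0.227, -0.473, 0.248] pointing down, gripper open.
Joint ranges: [-2.72, 2.72], [-0.95, 1.95], [-1.27, 1.35], [-1.78, 2.02], [-1.46, 1.47], [-3.14, 3.14]. Speed limits (rad/s): [2.39, 2.39, 3.01, 3.14, 3.14, 3.14].

### API

Orientations are given as a unit quaternion [x, y, z, w].
In Python, from rig import * gives the robot as it stands.
- The arm moves only by the tool servo_tool, never from a script. Its arguments are lists of equal length, an entry for each row: "delta_pos": the shift along the tool's x, y, z normalised to -1 to 1, where 1 is 50 cm, a list of three; "angular": the turn, a rotation vector about the tool's x, y, z normalised to -1 to 1, where 1 is 8 degrees, a list of three. A call has 1 to 10 rows; each row shifts and turns the commanded pose from where the row before left it, along the tool's axes as they then stand; what a row does not reach is not made up. A row lasts 1/10 s, in which the tool goes at most 50 mm and 8.59 degrees, less where a joint would pass 70% of its speed; a pose out of reach is approached as far as the arm can. A call with a number of a shift or a turn outside -1 to 1 is refused whole. A call with a gripper value outside its range is refused whole. "grip" is the opening, from 0 (shut) to 1 (fully open), set as the call begins (left out, the last holds). The fingers move at their own pace and stop on an object; "newtons" is the grip in N (left out, the last holds). Time passes only in rows, so rows that do not move let the fingers close. It gives the time, the measured TCP pose, the force, the opening and the grip force at its end, in the units of the state.
- sense(): the state, without advancing time (a new reading comes with each control period).
- snapshot(name): name is "scene" or "side" or "wrist"; returns a dict with "image" (400x640x3 uint8, blue, green, red), "range_z" (400x640 float32, m along the optical axis (not along the pixel's ray), 0 where there is no reading), "fx", "fy", "cx", "cy" (pixels), "camera_from_world" (4x4, takes a point from world to camera coordinates); the wrist camera has in their place "T_tool_cam" (4x4, takes a point from camera to tool coordinates, whose origin is the TCP and whose axes are the flange's). Camera axes: x right, y up, looking along -z (the intrinsics and any distortion apply to the point x, -y, -z); pixel columns grow to the right and rows downward; lengths in m; the calibration is good to about 2 mm. A picture is of the moment at which its call begins: read the wrist's pose just before it.
- job_done(): hands the job in; it is judged then, once.
The state is a dict: "time_s": time; "q": joint angles; "qd": joint speeds; "tau": joint torques, N m; "position": TCP position; "tcp_rot": TCP orientation; "wrist_force": force on the tool from outside, world axes, zero at the start; "moment": the same for the moment, N m; "width": finger opening in m; "gripper_force": force on a finger pad.
Only numpy, scipy, OpenCV 4.12 (cv2) and the standard library are available. Lean on these libraries where they do the work, as an engineer would, in place of code of your own. Each camera call takes 0.05 s, during which the arm holds its last target. There are 200 camera calls.

### The job

The lathe demonstration is over and the plywood tooling cabinet is about to be carried away: gently lower the open lid of its low bin until it lies fully shut over the chuck, and only then slide the steel bolt on the lid fully home into the side of the drawer tower. Leave the bolt home and the lid shut, and do not disturb the tools and the bottle lying around the cabinet.

Things in the scene. Friction and masses are not known exactly. Their poses are not given: they have to be found in the camera images.
- cabinet: Heavy plywood cabinet, fixed: drawer tower and, beside it, a low bin holding a chuck. Origin: on the table, at the foot of the tower wall facing the bin, mid-depth. x: from drawer fronts to back (yaw 0: fronts face the robot); y: bin to tower; z up. Tower: y 0 to 150, x -120 to 120, 275 mm high (carrying handle to 306). Bin: y -210 to 0, x -120 to 120, rim at z 110 mm.
- lid (a joint): Lid's hinge angle, rad: 0 = shut on the rim; starts open at 0.75 to 1.25; stop at 1.4. Its free edge, on the tower side, swings up. Plywood 250 (x) by 206 by 15 mm, 0.6 kg. Stiff hinges (1.3 N m of friction) hold it at any angle: it never falls; 3 to 8 N on its outer face near the free edge move it. Shut, its top face is at z 125 mm, its free edge 4 mm from the tower.
- bolt (a joint): Bolt's travel along the lid, m: 0 = drawn back (starts 0 to 0.006), 0.045 = fully home, at its stop. It slides on the lid's outer face at cabinet x = 0, towards the tower (+y, lid shut); takes about 4 N and stays where left. Steel rod 12 mm thick, 165 long, axis 11 mm above the lid, in two guide straps 18 mm wide, 20 high, on a plate 38 by 132 by 3 mm.
- knob (a point): Centre of the top of the bolt's knob: steel cylinder 16 mm thick, standing square on the rod, top 49 mm above the lid's outer face, so 29 mm above the straps. Moves with bolt and lid. Lid shut, it is 79 mm from the tower wall when drawn back, 34 when home.
- keeper (a point): Mouth of the keeper: hole in a steel strike plate in the tower's wall, at cabinet (0, 0, 136) mm, into which the rod's end enters.
- lid_hinge (a point): Point on the lid's hinge axis, at cabinet (0, -210, 110) mm; the axis runs along cabinet x, at the end of the bin farthest from the tower.
- lid_edge (a point): Point on the edge between the lid's outer (upper) face and its free edge, 75 mm to the drawer-front side (cabinet x = -75 mm) of the bolt; 206 mm from the hinge axis along the board and 15 mm off it across the board. The lid's outer face near here is clear.
- spanner: Bystander: open-ended steel spanner 160 mm long lying on the table beyond the hinged end of the bin. Leave alone.
- chuck_key: Bystander: T-shaped steel chuck key about 100 mm long, 90 mm across its bar, lying on the table beyond the hinged end of the bin. Leave alone.
- brush: Bystander: brush 180 mm long with a wooden handle, lying on the table behind the cabinet. Leave alone.
- oil_bottle: Bystander: white plastic bottle 56 mm wide and 130 mm high with a black cap, standing beyond the tower. Leave alone.
- eave (a point): Lower edge of the tower's top board on the bin side, at cabinet (0, -32, 260) mm: the board (15 mm thick, x -134 to 134) overhangs the bin by 32 mm, almost over the knob's home place, so there the tool must lean away from the tower (its upper end towards -y).

How it is judged:
By the outcome, as a careful person would: the job done as asked, in the order asked, and still so for the second after the job is handed in, with the robot touching nothing.
It also fails if it takes over 38 s, if anything falls off the work surface, if the arm or the gripper's body presses on something with over 40 N, if the wrist force passes 120 N, or if a joint passes its speed limit or range.

## Working session

There is one attempt and no reset: what is moved stays moved. The work goes in short steps, Python scripts to look and compute and a tool call to move; the robot and the scene stay as the last step left them, time stands still between calls to the robot, and variables do not carry over. Pictures are saved under pics/ and viewed, at most 10 in all, crops included, and the job is handed in when it is done.

Besides the shell and the picture viewer there is one more tool, called after ">>>" as a command line: name --argument value ..., lists and objects as JSON in quotes. servo_tool: Moves the arm, as the interface text tells. Scaled input: -1 to 1 covers 50 cm each way for a shift and 8 degrees each way for a turn. Its arguments: {"type":"object","properties":{"delta_pos":{"type":"array","items":{"type":"array","items":{"type":"number","minimum":-1,"maximum":1}}},"angular":{"type":"array","items":{"type":"array","items":{"type":"number","minimum":-1,"maximum":1}}},"grip":{"type":"number"},"newtons":{"type":"number"}},"required":["delta_pos","angular"]}

```bash
ls; mkdir -p pics; python3 - <<'E'
from rig import *
import cv2, numpy as np
for n in ("scene","side"):
    s=snapshot(n); cv2.imwrite(f"pics/{n}0.png",s["image"]); np.savez(f"{n}0.npz",**s); print(n,s["fx"],s["fy"],s["cx"],s["cy"],[k for k in s]); print(np.round(s["camera_from_world"],3))
st=sense(); print(st)
E
```

```text
pics
scene 374.9366706253352 374.9366706253352 314.24922184867467 199.36930197122965 ['image', 'range_z', 'fx', 'fy', 'cx', 'cy', 'camera_from_world']
[[ 0.792 -0.61   0.007 -0.463]
 [ 0.574  0.749  0.33  -0.424]
 [-0.207 -0.258  0.944 -1.007]
 [ 0.     0.     0.     1.   ]]
side 373.014326369007 373.014326369007 321.77428472997855 202.89126950403852 ['image', 'range_z', 'fx', 'fy', 'cx', 'cy', 'camera_from_world']
[[ 0.194  0.981  0.007 -0.145]
 [-0.841  0.162  0.517  0.408]
 [ 0.506 -0.106  0.856 -1.374]
 [ 0.     0.     0.     1.   ]]
{'time_s': 0.1, 'q': array([-1.12298124e+00,  1.26346820e-01, -4.05040731e-02,  1.40540586e+00,
       -2.08879923e-05,  1.57078610e+00]), 'qd': array([ 8.49256972e-04, -1.00048215e-03,  7.27487585e-04,  6.04520713e-05,
        2.25161181e-03,  1.00387642e-03]), 'tau': array([-1.79783812e-03, -4.36903095e+01,  3.53605449e+01,  1.36331323e-02,
       -1.58891171e-04, -1.91484605e-05]), 'position': array([ 0.22716966, -0.47292577,  0.24759343]), 'tcp_rot': array([ 9.75035862e-01,  2.22046243e-01, -1.72317610e-04, -7.09668971e-04]), 'wrist_force': array([-0.2575561 , -0.3606449 ,  0.17976362]), 'moment': array([ 0.00845475, -0.0415765 , -0.00622575]), 'gripper_force': 0.0, 'width': 0.08561275284055028}
```

View pics/scene0.png

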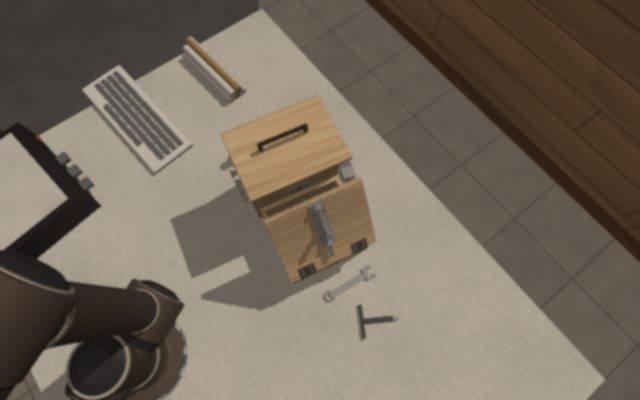

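View pics/side0.png

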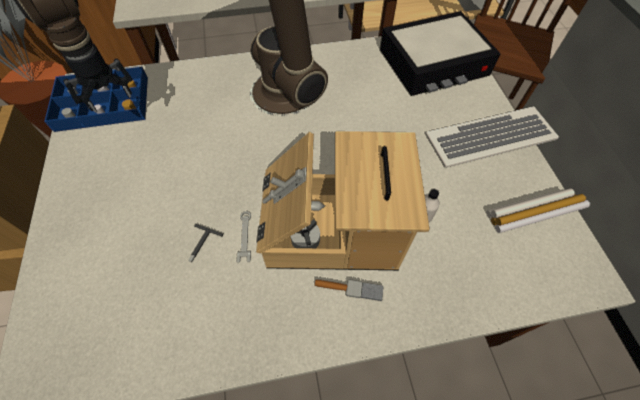

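The scene view shows the tower top around (285,150), the lid open around (320,230) with the bolt at (320,225), and the spanner and key below it. In the side view the tower is at (380,180), the lid at (287,190), and the bottle behind the tower at (432,205).

```bash
cat > h.py <<'E'
import numpy as np, cv2
def cloud(s):
    z=s["range_z"]; v,u=np.mgrid[:400,:640]
    p=np.stack([(u-s["cx"])/s["fx"]*z,-(v-s["cy"])/s["fy"]*z,-z],-1)
    T=np.linalg.inv(s["camera_from_world"]); return p@T[:3,:3].T+T[:3,3], z>0
E
python3 - <<'E'
from h import *
for n in("scene","side"):
    s=dict(np.load(n+"0.npz")); P,ok=cloud(s)
    reg=np.zeros((400,640),bool)
    if n=="scene": reg[90:205,215:360]=1
    else: reg[125:240,325:430]=1
    m=ok&reg&(abs(P[...,2]-.275)<.008)
    r=cv2.minAreaRect(P[m][:,:2].astype(np.float32)*1000); print(n,m.sum(),np.median(P[m][:,2]),r,cv2.boxPoints(r).round(0).tolist())
    print("table z",np.median(P[330:380,300:400,2]))
E
```

```text
scene 8233 0.275013651724924 ((605.0183715820312, 116.30432891845703), (275.186767578125, 268.5466613769531), 77.89395141601562) [[445.0, 10.0], [707.0, -46.0], [765.0, 223.0], [503.0, 279.0]]
table z -0.0003989369996595382
side 8327 0.27693924050624286 ((611.3369140625, 155.71292114257812), (196.5843505859375, 270.8746337890625), 77.82457733154297) [[458.0, 88.0], [723.0, 31.0], [764.0, 223.0], [500.0, 280.0]]
table z 0.00024563840452490604
```

```bash
python3 - <<'E'
from h import *
yaw=np.radians(-12.13); ex=np.array([np.cos(yaw),np.sin(yaw)]); ey=np.array([-ex[1],ex[0]])
C=np.array([.611,.1557])
for n in("scene","side"):
    s=dict(np.load(n+"0.npz")); P,ok=cloud(s)
    a=(P[...,:2]-C)@ex; b=(P[...,:2]-C)@ey; z=P[...,2]
    m=ok&(abs(z-.276)<.006)&(abs(a)<.2)&(abs(b)<.2)
    print(n,"top a,b profile")
    h,e=np.histogram(b[m],np.arange(-.2,.2,.004)); print([(round(x*1000),int(k)) for x,k in zip(e,h) if k>5][:16],[(round(x*1000),int(k)) for x,k in zip(e,h) if k>5][-4:])
    h,e=np.histogram(a[m&(b>-.06)],np.arange(-.2,.2,.003)); L=[(round(x*1000),int(k)) for x,k in zip(e,h) if k>5]; print(L[:4],L[-4:])
    for q in(-.1,-.05,0,.05,.1):
        mm=m&(abs(a-q)<.015)&(b>.04); print(q,np.percentile(b[mm],99).round(4),end=' ')
    # lid
    reg=ok&(b<-.11)&(b>-.45)&(abs(a)<.14)&(z>.13)
    Q=np.stack([a,b,z],-1)[reg]
    rng=np.random.default_rng(0);best=0
    for _ in range(500):
        t=Q[rng.choice(len(Q),3,0)];nn=np.cross(t[1]-t[0],t[2]-t[0]);nn/=np.linalg.norm(nn)+1e-12
        k=abs((Q-t[0])@nn)<.002
        if k.sum()>best:best=k.sum();K=k
    c=Q[K].mean(0);nn=np.linalg.svd(Q[K]-c,full_matrices=0)[2][2];nn*=np.sign(nn[2])
    print("lid",best,len(Q),nn.round(3),"angle",np.arctan2(-nn[1],nn[2]).round(4),"c",c.round(4))
    L=Q[K]; d=np.array([0,nn[2],-nn[1]])
    print("a rng",np.percentile(L[:,0],[1,99]).round(4),"max z pt",L[L[:,2]>np.percentile(L[:,2],99)].mean(0).round(4), "min",L[L[:,2]<np.percentile(L[:,2],1)].mean(0).round(4))
    off=(Q-c)@nn; kb=(off>.035)&(off<.055); print("knob",kb.sum(),Q[kb].mean(0) if kb.any() else None,off.max())
E
```

```text
scene top a,b profile
[(-192, 14), (-180, 11), (-176, 58), (-172, 202), (-168, 226), (-164, 149), (-160, 132), (-156, 116), (-104, 57), (-100, 212), (-96, 183), (-92, 172), (-88, 177), (-84, 164), (-80, 171), (-76, 179)] [(84, 148), (88, 148), (92, 109), (96, 7)]
[(-134, 23), (-131, 73), (-128, 73), (-125, 73)] [(124, 69), (127, 60), (130, 66), (133, 44)]
-0.1 0.0952 -0.05 0.0952 0 0.0953 0.05 0.0953 0.1 0.0953 lid 4950 6576 [ 0.001 -0.786  0.618] angle 0.9043 c [-0.0013 -0.219   0.21  ]
a rng [-0.1204  0.1242] max z pt [-0.0079 -0.1632  0.2817] min [-0.006  -0.2814  0.1309]
knob 49 [ 0.0015598  -0.24158407  0.25276251] 0.050112574061353526
side top a,b profile
[(-192, 8), (-180, 9), (-176, 32), (-172, 137), (-168, 147), (-164, 78), (-160, 153), (-156, 166), (-152, 46), (-100, 131), (-96, 169), (-92, 191), (-88, 170), (-84, 177), (-80, 181), (-76, 170)] [(84, 187), (88, 173), (92, 165), (96, 49)]
[(-134, 30), (-131, 52), (-128, 63), (-125, 57)] [(124, 83), (127, 104), (130, 105), (133, 131)]
-0.1 0.0961 -0.05 0.0966 0 0.0963 0.05 0.0962 0.1 0.0967 lid 3156 4349 [ 0.003 -0.785  0.619] angle 0.9034 c [ 0.0153 -0.2164  0.2138]
a rng [-0.1206  0.1248] max z pt [ 0.0061 -0.1612  0.2839] min [ 0.0188 -0.2817  0.1309]
knob 46 [ 0.00352012 -0.23897376  0.2541474 ] 0.04864339183480844
```

```bash
cat >> h.py <<'E'
from scipy.spatial.transform import Rotation as R
yaw=np.radians(-12.13); Rc=R.from_euler('z',yaw).as_matrix()
O=np.r_[.611,.1557,0]+Rc@[.001,-.069,0]
def tool_R(t):  # t: lean, rad; columns = tool axes in world
    c,s=np.cos(t),np.sin(t); return Rc@np.array([[0,1,0],[c,0,s],[s,0,-c]])
def lidpt(x,s,d,th): # mm
    return np.array([x,-210+s*np.cos(th)-d*np.sin(th),110+s*np.sin(th)+d*np.cos(th)])
def cur(st):
    M=R.from_quat(st["tcp_rot"]).as_matrix(); p=np.array(st["position"])+.017*M[:,2]
    return M,p,(Rc.T@(p-O))*1000   # tip in cabinet mm
def shift(M,dcab_mm): # -> normalised tool units total
    return M.T@Rc@(np.asarray(dcab_mm)/1000)/.5
E
python3 - <<'E'
from h import *; from rig import *
st=sense();M,p,c=cur(st);G=tool_R(np.radians(35))
rv=R.from_matrix(M.T@G).as_rotvec(degrees=True);print("origin",O,"rot",rv,np.linalg.norm(rv),"/8rows /8deg:",rv/64, "9 rows",rv/72,"tip",c)
E
```

```text
origin [0.59747867 0.08803041 0.        ] rot [ 15.85640923  32.47765973 -50.55450539] 62.14484782200712 /8rows /8deg: [ 0.24775639  0.50746343 -0.78991415] 9 rows [ 0.22022791  0.45107861 -0.70214591] tip [-244.18273621 -626.225715    230.59345168]
```

>>> servo_tool --delta_pos '[[0,0,0],[0,0,0],[0,0,0],[0,0,0],[0,0,0],[0,0,0],[0,0,0],[0,0,0],[0,0,0],[0,0,0]]' --angular '[[0.22,0.451,-0.702],[0.22,0.451,-0.702],[0.22,0.451,-0.702],[0.22,0.451,-0.702],[0.22,0.451,-0.702],[0.22,0.451,-0.702],[0.22,0.451,-0.702],[0.22,0.451,-0.702],[0.22,0.451,-0.702],[0,0,0]]' --grip 0 --newtons 30

```text
time_s: 1.1
position: [0.2273, -0.4739, 0.2453]
tcp_rot: [0.742, 0.599, 0.235, -0.191]
wrist_force: [0.2, -0.1, -0.6]
width: 0.0001
gripper_force: 0.0
```

```bash
cat > s.py <<'E'
from h import *; from rig import *; import sys
st=sense();M,p,c=cur(st);G=tool_R(np.radians(35))
print("t",st["time_s"],"tip",c.round(1),"roterr deg",R.from_matrix(M.T@G).as_rotvec(degrees=True).round(2),"Fcab",(Rc.T@st["wrist_force"]).round(1),"q",st["q"].round(2),"w",round(st["width"],4))
for a in sys.argv[1:]:
    g=np.array(eval(a)); print("to",g.round(1),"dist",np.linalg.norm(g-c).round(1),"units",shift(M,g-c).round(4))
    c=g
E
python3 s.py "lidpt(-75,165,50,.904)" "lidpt(-75,165,17,.904)"
```

```text
t 1.1 tip [-243.9 -617.4  231.4] roterr deg [-0.09 -0.23 -0.08] Fcab [ 0.3 -0.1 -0.6] q [-1.27  0.55  0.39  1.96  0.28  0.43] w 0.0001
to [ -75.  -147.2  270.6] dist 501.1 units [0.8137 0.3374 0.4779]
to [ -75.  -121.3  250.2] dist 33.0 units [0.0188 0.0001 0.0633]
```

>>> servo_tool --delta_pos '[[0.068,0.028,0.04],[0.068,0.028,0.04],[0.068,0.028,0.04],[0.068,0.028,0.04],[0.068,0.028,0.04],[0.068,0.028,0.04],[0.068,0.028,0.04],[0.068,0.028,0.04],[0.068,0.028,0.04],[0.068,0.028,0.04]]' --angular '[[0,0,0],[0,0,0],[0,0,0],[0,0,0],[0,0,0],[0,0,0],[0,0,0],[0,0,0],[0,0,0],[0,0,0]]'

```text
time_s: 2.1
position: [0.4473, -0.1164, 0.2797]
tcp_rot: [0.743, 0.599, 0.234, -0.187]
wrist_force: [1.6, -0.4, 0.3]
width: -0.0
gripper_force: 0.0
```

```bash
python3 s.py "lidpt(-75,165,50,.904)" "lidpt(-75,165,17,.904)"
```

```text
t 2.1 tip [-103.9 -221.7  265.7] roterr deg [ 0.19  0.14 -0.06] Fcab [ 1.7 -0.1  0.3] q [-0.58  0.14 -0.08  1.6   0.56  1.13] w -0.0
to [ -75.  -147.2  270.6] dist 80.0 units [0.1278 0.0573 0.0773]
to [ -75.  -121.3  250.2] dist 33.0 units [ 0.0192 -0.0002  0.0631]
```

>>> servo_tool --delta_pos '[[0.042,0.019,0.026],[0.042,0.019,0.026],[0.042,0.019,0.026],[0,0,0]]' --angular '[[0,0,0],[0,0,0],[0,0,0],[0,0,0]]'

```text
time_s: 2.5
position: [0.4907, -0.0496, 0.2841]
tcp_rot: [0.741, 0.6, 0.234, -0.187]
wrist_force: [0.5, 0.3, -0.1]
width: -0.0
gripper_force: 0.0
```

```bash
python3 s.py "lidpt(-75,165,21,.904)" "lidpt(-75,165,21,.8)" "lidpt(-75,165,21,.7)" "lidpt(-75,165,21,.6)" "lidpt(-75,165,21,.5)" "lidpt(-75,165,21,.4)" "lidpt(-75,165,21,.3)" "lidpt(-75,165,21,.2)" "lidpt(-75,165,21,.1)" "lidpt(-75,165,21,.0)"; python3 - <<'E'
from rig import *; import cv2; cv2.imwrite("pics/w1.png",snapshot("side")["image"][110:290,180:460].repeat(2,0).repeat(2,1))
E
```

```text
t 2.5 tip [ -75.4 -147.3  270.1] roterr deg [0.14 0.11 0.17] Fcab [ 0.4  0.4 -0.1] q [-0.42  0.12 -0.08  1.51  0.59  1.31] w -0.0
to [ -75.  -124.5  252.6] dist 28.8 units [0.0174 0.0007 0.0548]
to [ -75.  -110.1  243. ] dist 17.3 units [ 0.0125 -0.      0.0322]
to [-75.  -97.3 232.4] dist 16.6 units [ 0.0088 -0.0001  0.0321]
to [-75.  -85.7 220.5] dist 16.6 units [ 0.0055 -0.0001  0.0328]
to [-75.  -75.3 207.5] dist 16.6 units [ 0.0022 -0.0001  0.0332]
to [-75.  -66.2 193.6] dist 16.6 units [-0.0011 -0.0001  0.0332]
to [-75.  -58.6 178.8] dist 16.6 units [-0.0044 -0.0001  0.033 ]
to [-75.  -52.5 163.4] dist 16.6 units [-0.0077 -0.0001  0.0324]
to [-75.  -47.9 147.4] dist 16.6 units [-0.0109 -0.0001  0.0314]
to [-75. -45. 131.] dist 16.6 units [-0.0139 -0.0001  0.0302]
```

View pics/w1.png

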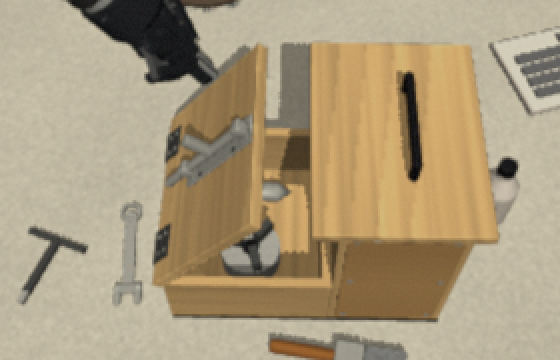

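The fingers at (205,70) are just clear of the lid's front half. The bolt, chuck and bystanders look undisturbed. Next I make contact and start lowering.

>>> servo_tool --delta_pos '[[0.003,0,0.009],[0.003,0,0.009],[0.003,0,0.009],[0.003,0,0.009],[0.003,0,0.009],[0.003,0,0.009],[0.003,0,0.008],[0.003,0,0.008],[0.003,0,0.008],[0.003,0,0.008]]' --angular '[[0,0,0],[0,0,0],[0,0,0],[0,0,0],[0,0,0],[0,0,0],[0,0,0],[0,0,0],[0,0,0],[0,0,0]]'

```text
time_s: 3.55
position: [0.4981, -0.0159, 0.2565]
tcp_rot: [0.742, 0.6, 0.234, -0.188]
wrist_force: [-1.6, -4.0, 1.7]
width: 0.0002
gripper_force: 2.6
```

```bash
python3 s.py "lidpt(-75,165,21,.8)"
```

```text
t 3.55 tip [ -75.3 -112.7  242.6] roterr deg [0.08 0.13 0.02] Fcab [-0.7 -4.2  1.7] q [-0.35  0.1  -0.16  1.41  0.6   1.4 ] w 0.0002
to [ -75.  -110.1  243. ] dist 2.7 units [0.0048 0.0006 0.0023]
```

>>> servo_tool --delta_pos '[[0.004,0,0.01],[0.003,0,0.01],[0.003,0,0.01],[0.003,0,0.01],[0.002,0,0.01],[0.002,0,0.01],[0.002,0,0.01],[0.001,0,0.01],[0.001,0,0.01],[0.001,0,0.01]]' --angular '[[0,0,0],[0,0,0],[0,0,0],[0,0,0],[0,0,0],[0,0,0],[0,0,0],[0,0,0],[0,0,0],[0,0,0]]'

```text
time_s: 4.55
position: [0.5061, 0.0208, 0.2214]
tcp_rot: [0.742, 0.6, 0.233, -0.188]
wrist_force: [-1.2, -5.1, 2.2]
width: -0.0003
gripper_force: 2.2
```

```bash
python3 s.py "lidpt(-75,165,21,.5)" "lidpt(-75,165,21,.2)"
```

```text
t 4.55 tip [-75.2 -75.3 207.5] roterr deg [0.08 0.16 0.01] Fcab [-0.1 -5.2  2.2] q [-0.28  0.09 -0.25  1.28  0.61  1.49] w -0.0003
to [-75.  -75.3 207.5] dist 0.2 units [ 0.0001  0.0003 -0.0001]
to [-75.  -52.5 163.4] dist 49.7 units [-0.013  -0.0001  0.0986]
```

```bash
cat > lid.py <<'E'
from h import *; from rig import *
s=snapshot("side");cv2.imwrite("pics/last.png",s["image"][110:290,180:460].repeat(2,0).repeat(2,1));P,ok=cloud(s);Q=((P-O)@Rc)*1000
m=ok&(abs(Q[...,0]-70)<40)&(Q[...,1]>-195)&(Q[...,1]<-10)&(Q[...,2]>118);Q=Q[m]
th=np.arange(-.05,1.2,.002);sc=[(abs(-(Q[:,1]+210)*np.sin(t)+(Q[:,2]-110)*np.cos(t)-15)<2).sum() for t in th]
b=np.array(sc);print("lid angle",th[b>=.98*b.max()].mean(),b.max(),len(Q))
E
python3 lid.py
```

```text
lid angle 0.5420000000000005 1697 2223
```

View pics/last.png

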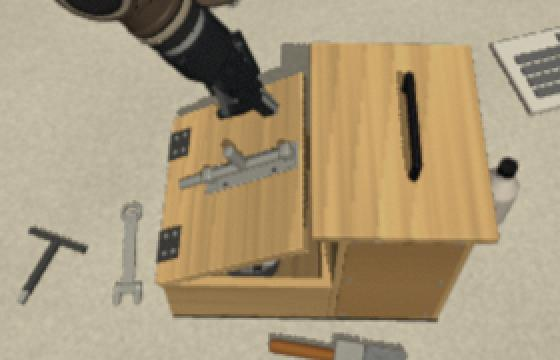

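The lid is following (angle 0.54), with the fingers at (265,105) clear of the bolt and the tower. I keep going.

>>> servo_tool --delta_pos '[[0,0,0.01],[0,0,0.01],[-0.001,0,0.01],[-0.001,0,0.01],[-0.001,0,0.01],[-0.001,0,0.01],[-0.002,0,0.01],[-0.002,0,0.01],[-0.002,0,0.01],[-0.003,0,0.01]]' --angular '[[0,0,0],[0,0,0],[0,0,0],[0,0,0],[0,0,0],[0,0,0],[0,0,0],[0,0,0],[0,0,0],[0,0,0]]'

```text
time_s: 5.6
position: [0.5111, 0.044, 0.1768]
tcp_rot: [0.742, 0.6, 0.234, -0.188]
wrist_force: [-1.1, -3.5, 2.5]
width: 0.0001
gripper_force: 1.8
```

```bash
python3 s.py "lidpt(-75,165,21,.1)" "lidpt(-75,165,21,.0)"; python3 lid.py
```

```text
t 5.6 tip [-75.2 -51.4 162.9] roterr deg [0.06 0.06 0.03] Fcab [-0.3 -3.6  2.5] q [-0.23  0.09 -0.34  1.14  0.61  1.55] w 0.0001
to [-75.  -47.9 147.4] dist 15.9 units [-0.012   0.0004  0.0295]
to [-75. -45. 131.] dist 16.6 units [-0.014  -0.      0.0302]
lid angle 0.22700000000000026 1604 2310
```

>>> servo_tool --delta_pos '[[-0.002,0,0.006],[-0.002,0,0.006],[-0.002,0,0.006],[-0.003,0,0.006],[-0.003,0,0.006],[-0.003,0,0.006],[-0.003,0,0.006],[-0.003,0,0.006],[-0.003,0,0.005],[-0.003,0,0.004]]' --angular '[[0,0,0],[0,0,0],[0,0,0],[0,0,0],[0,0,0],[0,0,0],[0,0,0],[0,0,0],[0,0,0],[0,0,0]]'

```text
time_s: 6.65
position: [0.5122, 0.049, 0.1459]
tcp_rot: [0.742, 0.6, 0.234, -0.188]
wrist_force: [1.0, 3.5, 3.9]
width: 0.0002
gripper_force: 1.8
```

```bash
python3 s.py "c+[0,1,-5]"; python3 lid.py
```

```text
t 6.65 tip [-75.1 -46.3 131.9] roterr deg [0.06 0.06 0.04] Fcab [0.2 3.6 3.9] q [-0.22  0.11 -0.4   1.07  0.61  1.56] w 0.0002
to [-75.1 -45.3 126.9] dist 5.1 units [-0.0041 -0.      0.0093]
lid angle 0.029000000000000067 1502 2334
```

>>> servo_tool --delta_pos '[[-0.001,0,0.002],[-0.001,0,0.002],[-0.001,0,0.002],[-0.001,0,0.002],[-0.001,0,0.002],[0,0,0]]' --angular '[[0,0,0],[0,0,0],[0,0,0],[0,0,0],[0,0,0],[0,0,0]]'

```text
time_s: 7.3
position: [0.5125, 0.0493, 0.1429]
tcp_rot: [0.742, 0.599, 0.235, -0.188]
wrist_force: [-9.1, -5.0, 20.0]
width: -0.0002
gripper_force: 10.4
```

```bash
python3 s.py; python3 lid.py
```

```text
t 7.3 tip [-74.9 -46.  129. ] roterr deg [0.18 0.02 0.01] Fcab [-7.9 -6.8 20. ] q [-0.22  0.11 -0.4   1.06  0.61  1.56] w -0.0002
lid angle 0.014000000000000054 1512 2328
```

>>> servo_tool --delta_pos '[[0,0,0.002],[0,0,0]]' --angular '[[0,0,0],[0,0,0]]'

```text
time_s: 7.55
position: [0.5125, 0.0494, 0.1429]
tcp_rot: [0.742, 0.599, 0.235, -0.187]
wrist_force: [-13.7, -9.8, 27.8]
width: 0.0003
gripper_force: 13.5
```

```bash
python3 s.py; python3 lid.py
```

```text
t 7.55 tip [-74.9 -45.9 128.9] roterr deg [0.23 0.06 0.  ] Fcab [-11.3 -12.5  27.8] q [-0.22  0.11 -0.41  1.06  0.61  1.56] w 0.0003
lid angle 0.014000000000000054 1508 2329
```

The lid is at its stop: force rises with no further travel. Now I retreat and go behind the knob.

>>> servo_tool --delta_pos '[[0,0,-0.02],[0,0,-0.04],[0,0,-0.06],[0,0,-0.05],[0,0,0]]' --angular '[[0,0,0],[0,0,0],[0,0,0],[0,0,0],[0,0,0]]'

```text
time_s: 8.1
position: [0.503, 0.0007, 0.2112]
tcp_rot: [0.743, 0.599, 0.234, -0.186]
wrist_force: [0.4, 0.2, -0.8]
width: -0.0001
gripper_force: 0.0
```

```bash
python3 s.py "[0,-116,200]" "[0,-116,159]"; python3 lid.py; python3 - <<'E'
from h import *; from rig import *
for n in("scene","side"):
    s=snapshot(n);P,ok=cloud(s);Q=((P-O)@Rc)*1000
    m=ok&(abs(Q[...,0])<20)&(Q[...,1]>-140)&(Q[...,1]<-40)&(Q[...,2]>162)&(Q[...,2]<178)
    print(n,m.sum(),Q[m].mean(0),Q[m].min(0),Q[m].max(0)) if m.any() else 0
E
```

```text
t 8.1 tip [-73.9 -95.6 197.3] roterr deg [0.26 0.19 0.02] Fcab [ 0.3  0.3 -0.8] q [-0.32  0.1  -0.26  1.28  0.6   1.44] w -0.0001
to [   0 -116  200] dist 76.7 units [-0.0305  0.1479 -0.0272]
to [   0 -116  159] dist 41.0 units [-0.0468 -0.0003  0.0673]
lid angle 0.014000000000000054 1496 2323
scene 27 [  0.7600093  -78.37080358 171.47083058] [ -6.24893425 -83.89360337 162.02831932] [  7.74331113 -70.83691393 174.31967248]
side 38 [  1.45729609 -76.71155151 172.42903347] [ -7.6308519  -82.8239378  163.19894181] [  7.96696078 -70.15039428 177.16942939]
```

>>> servo_tool --delta_pos '[[-0.015,0.03,-0.013],[-0.015,0.04,-0.013],[0,0.04,0],[0,0.038,0],[0,0,0],[-0.012,0,0.017],[-0.012,0,0.017],[-0.012,0,0.017],[-0.011,0,0.016],[0,0,0]]' --angular '[[0,0,0],[0,0,0],[0,0,0],[0,0,0],[0,0,0],[0,0,0],[0,0,0],[0,0,0],[0,0,0],[0,0,0]]'

```text
time_s: 9.25
position: [0.5692, -0.032, 0.1687]
tcp_rot: [0.742, 0.599, 0.233, -0.189]
wrist_force: [-0.6, 0.3, -0.7]
width: 0.0002
gripper_force: 0.0
```

```bash
python3 s.py "[1,-100,159]" "[1,-85,159]" "[1,-52,159]"; python3 lid.py
```

```text
t 9.25 tip [  -2.5 -113.5  154.8] roterr deg [-0.08  0.07 -0.07] Fcab [-0.6  0.2 -0.7] q [-0.34  0.26 -0.16  1.24  0.6   1.42] w 0.0002
to [   1 -100  159] dist 14.6 units [0.027  0.0069 0.0086]
to [  1 -85 159] dist 15.0 units [ 0.0246 -0.      0.0172]
to [  1 -52 159] dist 33.0 units [ 0.0541 -0.      0.0378]
lid angle 0.014000000000000054 1496 2597
```

View pics/last.png

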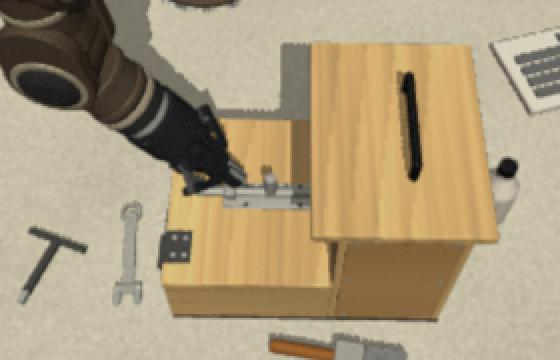

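The lid is shut. The fingers at (240,180) stand behind the knob at (268,180), over the rod. I push it towards the tower.

>>> servo_tool --delta_pos '[[0.009,0.003,0.003],[0.009,0.002,0.003],[0.009,0.002,0.003],[0.0066,0,0.0046],[0.0066,0,0.0046],[0.0066,0,0.0046],[0.0066,0,0.0046],[0.0066,0,0.0046],[0.0066,0,0.0046],[0.0066,0,0.0046]]' --angular '[[0,0,0],[0,0,0],[0,0,0],[0,0,0],[0,0,0],[0,0,0],[0,0,0],[0,0,0],[0,0,0],[0,0,0]]'

```text
time_s: 10.3
position: [0.5827, 0.008, 0.1748]
tcp_rot: [0.742, 0.599, 0.234, -0.188]
wrist_force: [-0.8, -3.9, 3.6]
width: -0.0001
gripper_force: 2.0
```

```bash
python3 s.py "[1,-52,159]"; python3 lid.py
```

```text
t 10.3 tip [  2.4 -71.6 160.9] roterr deg [0.08 0.08 0.03] Fcab [ 0.1 -4.   3.6] q [-0.26  0.24 -0.17  1.19  0.61  1.51] w -0.0001
to [  1 -52 159] dist 19.7 units [ 0.03   -0.0028  0.0255]
lid angle 0.015000000000000055 1488 3283
```

>>> servo_tool --delta_pos '[[0.0062,-0.001,0.005],[0.0062,-0.001,0.005],[0.0062,-0.001,0.005],[0.0062,0,0.005],[0.0033,0,0.0023],[0,0,0]]' --angular '[[0,0,0],[0,0,0],[0,0,0],[0,0,0],[0,0,0],[0,0,0]]'

```text
time_s: 10.95
position: [0.5847, 0.0261, 0.1735]
tcp_rot: [0.742, 0.6, 0.234, -0.188]
wrist_force: [0.8, -2.3, 0.5]
width: -0.0001
gripper_force: 0.8
```

```bash
python3 s.py "[1,-48,159]"; python3 lid.py;python3 - <<'E'
from h import *; from rig import *
for n in("scene","side"):
    s=snapshot(n);P,ok=cloud(s);Q=((P-O)@Rc)*1000
    m=ok&(abs(Q[...,0])<9)&(Q[...,1]>-60)&(Q[...,1]<-20)&(Q[...,2]>164)&(Q[...,2]<177)
    print(n,m.sum(),Q[m].mean(0),Q[m].max(0)) if m.any() else 0
E
```

```text
t 10.95 tip [  0.5 -53.4 159.5] roterr deg [0.02 0.06 0.03] Fcab [ 1.2 -2.1  0.5] q [-0.23  0.23 -0.18  1.17  0.61  1.55] w -0.0001
to [  1 -48 159] dist 5.5 units [0.0083 0.0009 0.0071]
lid angle 0.014000000000000054 1501 4026
side 53 [  1.4956372  -42.15344057 172.21691854] [  8.76685238 -30.13906941 176.79131915]
```

>>> servo_tool --delta_pos '[[0.0033,0,0.0023],[0.0033,0,0.0023],[0.0016,0,0.0012],[0,0,0]]' --angular '[[0,0,0],[0,0,0],[0,0,0],[0,0,0]]'

```text
time_s: 11.5
position: [0.5856, 0.0307, 0.1733]
tcp_rot: [0.742, 0.599, 0.233, -0.188]
wrist_force: [-2.1, -1.5, -0.6]
width: -0.0002
gripper_force: 1.7
```

```bash
python3 s.py
```

```text
t 11.5 tip [  0.4 -48.8 159.3] roterr deg [0.02 0.09 0.  ] Fcab [-1.7 -1.9 -0.6] q [-0.22  0.23 -0.19  1.16  0.61  1.56] w -0.0002
```

>>> servo_tool --delta_pos '[[0.0025,0,0.0017],[0.0025,0,0.0017],[0,0,0]]' --angular '[[0,0,0],[0,0,0],[0,0,0]]'

```text
time_s: 11.8
position: [0.586, 0.0326, 0.1732]
tcp_rot: [0.743, 0.599, 0.233, -0.187]
wrist_force: [-5.1, -8.8, 2.5]
width: 0.0001
gripper_force: 5.1
```

```bash
python3 s.py; python3 lid.py
```

```text
t 11.8 tip [  0.5 -46.9 159.3] roterr deg [ 0.05  0.24 -0.04] Fcab [-3.1 -9.7  2.5] q [-0.22  0.23 -0.19  1.16  0.61  1.56] w 0.0001
lid angle 0.015000000000000055 1492 4302
```

>>> servo_tool --delta_pos '[[0.0033,0,0.0023],[0,0,0]]' --angular '[[0,0,0],[0,0,0]]'

```text
time_s: 12.05
position: [0.5862, 0.0329, 0.1732]
tcp_rot: [0.743, 0.599, 0.231, -0.186]
wrist_force: [-9.6, -17.5, 4.6]
width: -0.0002
gripper_force: 9.7
```

```bash
python3 s.py; python3 lid.py
```

```text
t 12.05 tip [  0.5 -46.6 159.2] roterr deg [ 0.1   0.44 -0.11] Fcab [ -5.7 -19.2   4.6] q [-0.22  0.23 -0.19  1.15  0.6   1.57] w -0.0002
lid angle 0.014000000000000054 1491 4339
```

View pics/last.png

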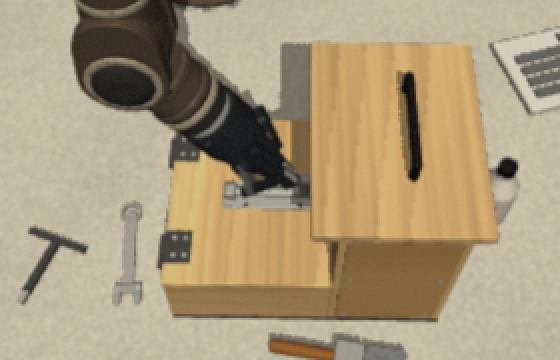

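The knob has stopped: 19 N with no travel. The fingers are at (295,180), at the tower. I retreat and check the knob's place.

>>> servo_tool --delta_pos '[[-0.01,0,-0.007],[-0.025,0,-0.03],[-0.02,0,-0.08],[0,0,-0.09],[0,0,-0.09],[0,0,-0.05],[0,0,0]]' --angular '[[0,0,0],[0,0,0],[0,0,0],[0,0,0],[0,0,0],[0,0,0],[0,0,0]]'

```text
time_s: 12.8
position: [0.5625, -0.0852, 0.3033]
tcp_rot: [0.742, 0.599, 0.236, -0.186]
wrist_force: [0.0, -0.4, -0.9]
width: -0.0002
gripper_force: 0.0
```

```bash
python3 s.py; python3 lid.py;python3 - <<'E'
from h import *; from rig import *
for n in("scene","side"):
    s=snapshot(n);P,ok=cloud(s);Q=((P-O)@Rc)*1000
    m=ok&(abs(Q[...,0])<12)&(Q[...,1]>-60)&(Q[...,1]<-15)&(Q[...,2]>162)&(Q[...,2]<178)
    print(n,m.sum(),Q[m].mean(0),Q[m].min(0),Q[m].max(0)) if m.any() else 0
    m=ok&(abs(abs(Q[...,0])-70)<40)&(Q[...,1]>-60)&(Q[...,1]<-35)&(Q[...,2]<150); print("lid top z",np.median(Q[m][:,2]))
E
```

```text
t 12.8 tip [   2.3 -166.9  289.4] roterr deg [0.39 0.05 0.1 ] Fcab [ 0.1 -0.4 -0.9] q [-0.43  0.27  0.15  1.59  0.6   1.31] w -0.0002
lid angle 0.015000000000000055 1520 2351
scene 31 [  0.37852636 -34.90501071 171.3878209 ] [ -6.38448974 -41.44289239 162.08085052] [  7.63345903 -26.98100409 176.20808491]
lid top z 125.16084075622253
side 36 [  1.96969923 -32.72714885 171.79586109] [ -7.57503404 -40.02975769 162.2982019 ] [  8.14853002 -27.31795736 177.24158155]
lid top z 126.96360818739882
```

View pics/last.png

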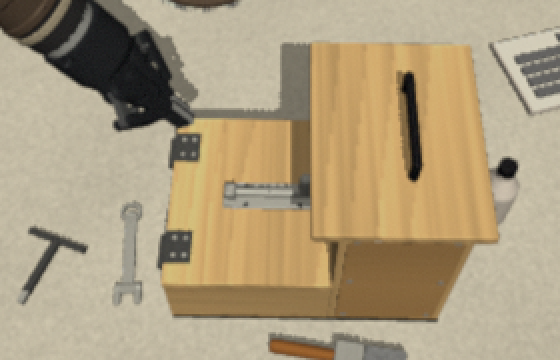

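The lid is shut (top at z ≈ 125–127 mm) and the knob is at y ≈ −34 mm, which is home. The picture shows the bolt in the tower at (305,190), the arm clear, and the bystanders where they were.

```bash
python3 -c "
from rig import *
print(job_done())"
```

```text
the job is handed in; nothing more can be done
None
```

The lid is fully shut, and the bolt was then slid home against its stop. The spanner, chuck key, brush and bottle look undisturbed, and I handed the job in at about 13 s with the arm clear of everything.

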